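# Take the butter dish's temperature with the contact thermometer

## Task

Pull open the drawer of the small wooden drawer unit by its bar handle, leave it open, take the contact thermometer (the one with the square grip and the thin sprung tip, not the round-headed bottle stopper) out of its holder, and hold its tip on the ringed spot on the sloping lid of the butter dish: tip inside the ring, thermometer square to the slope, pressed lightly so that the sprung tip goes about halfway in. Finish while still holding it there in the gripper; do not let go, do not bang or push the dish out of its place, touch the dish with nothing but the thermometer, and do not disturb the other things on the counter.

Things in the scene. Friction and masses are not known exactly. Their poses are not given: they have to be found in the camera images.
- cabinet: Wooden one-drawer unit fixed to the counter, 220 mm deep (x) x 200 wide (y) x 150 high. Origin: centre of its underside; its front plane is 110 mm along its -x, the outer face of the shut drawer front 124 mm. The drawer slides out along its -x, towards the robot; the drawer front's top is 144 mm above the counter.
- drawer (a joint): Drawer opening in m: 0 shut (start), 0.17 fully out. About 1.5 N moves it; it stays where it is left. About 0.12 or more exposes the holder well.
- drawer_handle (a point): Centre of the drawer's horizontal bar handle: steel bar 10 mm thick, 100 mm long along the unit's y, its centre line 42 mm in front of the drawer front (37 mm clear between), 115 mm above the counter, 35 mm below the unit's top. Moves with the drawer.
- probe: Contact thermometer, 120 g, upright, tip down, in one of the holder's two holes (either). Origin: centre of the underside of its collar (36 mm across, 6 thick), which rests on the holder; z points up its axis. Above it: square grip 26 x 26 mm from 6 to 51 mm, flats along its x and y, round dial cap 32 mm across to 58 mm. Below it: 14 mm round stem to -30 mm, thin sprung tip to -46 mm.
- plunger (a joint): How far the sprung tip is pushed into the thermometer, in m: 0 free, 0.012 fully in (hard stop). Spring: 0.5 N at 0, plus 0.25 N per mm (2 N at halfway, 0.006).
- probe_tip (a point): The very end of the sprung tip (10 mm ball end), 46 mm below the probe's origin on its axis when free; moves in with the plunger.
- holder (a point): Middle of the top of the wooden holder block fixed in the drawer, 66 mm above the counter; moves with the drawer. Its two round holes are 40 mm to either side (the unit's +y and -y), 60 mm behind the inside of the drawer front.
- stopper: Bottle stopper with a round dark wooden head (38 mm across, top 53 mm above its collar), standing in the other holder hole. Leave it there. Origin at its collar's underside.
- dish: White ceramic butter dish, lid on (one piece), loose on the counter, about 0.8 kg. Foot 190 mm (x) x 130 mm (y), lid 170 x 110 mm with a gable roof: ridge along x at 70 mm height, both slopes tilted 20 degrees down to 50 mm at the eaves, ball knob on the ridge's middle up to 94 mm. Origin: centre of its underside.
- spot: Centre of the ring (26 mm diameter, a thin dark line) on one slope of the dish's lid: in the dish's frame 40 mm along x, 30 mm along -y, 59 mm up. Its z axis points out of the slope, square to it (20 degrees from vertical, leaning to the dish's -y).
- canister: White plastic canister, closed, 110 mm across, 150 mm high, a chrome spring clip on its rim (up to 175 mm). Bystander. Origin: centre of its underside.
- jar: Glass mason jar, 80 mm across, with a steel twist cap, 118 mm high. Bystander. Origin: centre of its underside.
- spoon_rest: Flat bamboo spoon rest 130 x 80 mm with a bamboo spoon fixed on it, 22 mm high, spoon handle reaching 105 mm along its -x. Bystander. Origin: centre of its underside.
- mug: White ceramic mug, 80 mm across, 90 mm high, handle at its +y. Bystander. Origin: centre of its underside.
- mill: Dark wooden pepper mill, 54 mm across, 145 mm high. Bystander. Origin: centre of its underside.
- salt: White ceramic salt shaker, 42 mm across, 68 mm high. Bystander. Origin: centre of its underside.
There are look-alikes about, which are no part of the job. What is shaped like the dish but green or yellow is not meant.

How it is judged:
By the outcome, as a careful person would: the job done as asked, in the order asked, and still so for the second after the job is handed in, while the arm keeps its last pose, push and grip.
It also fails if it takes over 53 s, if anything falls off the work surface, if the arm or the gripper's body presses on something with over 40 N, if the wrist force passes 120 N, or if a joint passes its speed limit or range.

## Robot

A 6-joint arm with a two-finger parallel gripper is mounted at the origin on the work surface. World frame = base frame: x ahead of the robot, y to its left, z up, the work surface at z = 0. Lengths are in m, angles in rad, forces in N, time in s.
With the tool pointing down it reaches from about 0.35 to 0.8 m from the base axis. Payload 7.3 kg.
Tool frame: the origin (TCP) lies midway between the tips of the shut fingers; the grasp point (between the pads) lies 19 mm behind it; z points along the fingers, y is the line along which they close (so a half turn about z gives the same grasp; the last joint's range is limited). The gripper opens to 85 mm and grips with 20 to 120 N. Pads are 22 mm wide; open, the fingers measure 114 mm over their backs; the gripper's body (76 mm by 85 mm) begins 54 mm behind the grasp point. The pads swing forward as they close: fully open they stand 13 mm farther back than shut.
Start: joints at [-1.36, 0.342, 1.524, -0, 1.275, -0.146], TCP at [0.183, -0.492, 0.231] pointing down, gripper open.
Joint ranges: [-2.53, 2.53], [-0.77, 2.02], [0.04, 2.7], [-1, 4.14], [0.28, 2.66], [-3.11, 3.11]. Speed limits (rad/s): [2.57, 2.57, 3.14, 3.14, 3.14, 3.14].

## Interface

Orientations are given as a rotation vector (axis times angle).
In Python, from bench import arm gives the robot as it stands. The module is installed in compiled form; this text tells all that it offers.
- The arm moves only by the tool send_rows, never from a script. Its argument "deltas" is a list of rows, each an object with "delta_pos": the shift along the world's x, y, z in units of 50 mm (1.0 is 50 mm), a list of three; "turn": the turn, a rotation vector about the world's x, y, z in units of 5 degrees (1.0 is 5 degrees), a list of three. In form: [{"delta_pos": [dx, dy, dz], "turn": [rx, ry, rz]}, ...]. A call has 1 to 10 rows; each row is the pose to reach, as a shift and turn from the pose commanded when the call began; what a row does not reach only later rows make up. A row lasts 1/10 s, in which the tool goes at most 50 mm and 8.59 degrees, less where a joint would pass 70% of its speed; a pose out of reach is approached as far as the arm can. A call with a gripper value outside its range is refused whole. "grip" is the finger opening in mm, from 0 to 85.4, set as the call begins (left out, the last holds). The fingers move at their own pace and stop on an object; "force" is the grip in N (left out, the last holds). Time passes only in rows, so rows that repeat a pose let the fingers close. It gives the time, the measured TCP pose, the force, the opening and the grip force at its end, in the units of the state.
- arm.get_state(): the state, without advancing time (a new reading comes with each control period).
- arm.grab_frame(name): name is "scene" or "top" or "wrist"; returns a dict with "image" (384x512x3 uint8, red, green, blue), "range_z" (384x512 float32, m along the optical axis (not along the pixel's ray), 0 where there is no reading), "vertical_fov" (degrees; the focal length in pixels is half the picture's height over the tangent of half this angle, whatever the lens; pixels are square), "cx", "cy" (the principal point, pixels), "R" (3x3) and "t" (3): a world point X has camera coordinates R X + t; the wrist camera has in their place "T_tool_cam" (4x4, takes a point from camera to tool coordinates, whose origin is the TCP and whose axes are the flange's). Camera axes: x right, y down, z forward; pixel columns grow to the right and rows downward; lengths in m; the calibration is good to about 2 mm. A picture is of the moment at which its call begins: read the wrist's pose just before it.
- arm.finish_job(): hands the job in; it is judged then, once.
The state is a dict: "clock": time; "q": joint angles; "joint_velocities": joint speeds; "effort": joint torques, N m; "tcp_pos": TCP position; "orientation": TCP orientation; "wrist_force": force on the tool from outside, world axes, zero at the start; "moment": the same for the moment, N m; "gripper_width": finger opening in m; "grip_force": force on a finger pad.
Only numpy, scipy, OpenCV 4.12 (cv2) and the standard library are available. Lean on these libraries where they do the work, as an engineer would, in place of code of your own. Each camera call takes 0.05 s, during which the arm holds its last target. There are 200 camera calls.

## Working session

There is one attempt and no reset: what is moved stays moved. The work goes in short steps, Python scripts to look and compute and a tool call to move; the robot and the scene stay as the last step left them, time stands still between calls to the robot, and variables do not carry over. Pictures are saved under pics/ and viewed, at most 10 in all, crops included, and the job is handed in when it is done.

Besides the shell and the picture viewer there is one more tool, called as a command line: name --argument value ..., lists and objects as JSON in quotes. send_rows: Moves the arm, as the interface text tells. Its arguments: {"type":"object","properties":{"deltas":{"type":"array","items":{"type":"object","properties":{"delta_pos":{"type":"array","items":{"type":"number"}},"turn":{"type":"array","items":{"type":"number"}}}}},"grip":{"type":"number"},"force":{"type":"number"}},"required":["deltas"]}

```bash
mkdir -p pics; cat > h.py <<'E'
import numpy as np, cv2
from bench import arm
from scipy.spatial.transform import Rotation as Ro
def grab(n):
    s=arm.get_state(); f=arm.grab_frame(n); im=f["image"]
    F=im.shape[0]/2/np.tan(np.radians(f["vertical_fov"])/2)
    if n=="wrist":
        T=np.eye(4);T[:3,:3]=Ro.from_rotvec(s["orientation"]).as_matrix();T[:3,3]=s["tcp_pos"]
        W=T@np.array(f["T_tool_cam"])
    else:
        W=np.eye(4);R=np.array(f["R"]);W[:3,:3]=R.T;W[:3,3]=-R.T@np.array(f["t"])
    return dict(im=im,z=f["range_z"],F=F,c=(f["cx"],f["cy"]),W=W)
def ray(g,u,v):
    d=np.array([(u-g["c"][0])/g["F"],(v-g["c"][1])/g["F"],1.]); return g["W"][:3,3],g["W"][:3,:3]@d
def onz(g,u,v,h):
    o,d=ray(g,u,v); return o+d*(h-o[2])/d[2]
def cloud(g):
    H,Wd=g["z"].shape; v,u=np.mgrid[:H,:Wd]
    d=np.stack([(u-g["c"][0])/g["F"],(v-g["c"][1])/g["F"],np.ones((H,Wd))],-1)*g["z"][...,None]
    P=d@g["W"][:3,:3].T+g["W"][:3,3]; P[g["z"]<=0]=np.nan; return P
def save(g,name): cv2.imwrite("pics/"+name,g["im"][...,::-1])
E
python3 - <<'E'
from h import *
import pickle
s=arm.get_state();print({k:np.round(v,3) for k,v in s.items()})
gs={n:grab(n) for n in("scene","top")}
pickle.dump(gs,open("g.pkl","wb"))
for n in gs:
    save(gs[n],n+"0.png"); print(n,gs[n]["W"].round(3),gs[n]["F"],gs[n]["c"])
E
```

```text
{'clock': np.float64(0.0), 'q': array([-1.36 ,  0.343,  1.525,  0.   ,  1.275, -0.146]), 'joint_velocities': array([ 0.   ,  0.001,  0.001,  0.   , -0.   ,  0.001]), 'effort': array([-2.0000e-03, -4.3368e+01, -2.4601e+01, -1.0000e-03,  8.0000e-03,
       -0.0000e+00]), 'tcp_pos': array([ 0.183, -0.492,  0.231]), 'orientation': array([-3.09 , -0.557,  0.   ]), 'wrist_force': array([ 0.374, -0.06 ,  0.22 ]), 'moment': array([-0.029, -0.027, -0.031]), 'grip_force': np.float64(0.0), 'gripper_width': np.float64(0.085)}
scene [[ 4.270e-01  7.510e-01 -5.030e-01  1.089e+00]
 [ 9.040e-01 -3.540e-01  2.390e-01 -2.720e-01]
 [ 1.000e-03 -5.570e-01 -8.310e-01  1.032e+00]
 [ 0.000e+00  0.000e+00  0.000e+00  1.000e+00]] 366.5682963083008 (256.4433232772553, 191.0833410434904)
top [[-0.018 -0.988  0.153  0.285]
 [-1.     0.016 -0.01  -0.009]
 [ 0.008 -0.153 -0.988  1.589]
 [ 0.     0.     0.     1.   ]] 484.43012509098605 (258.59714374479563, 186.58047720344697)
```

View pics/scene0.png

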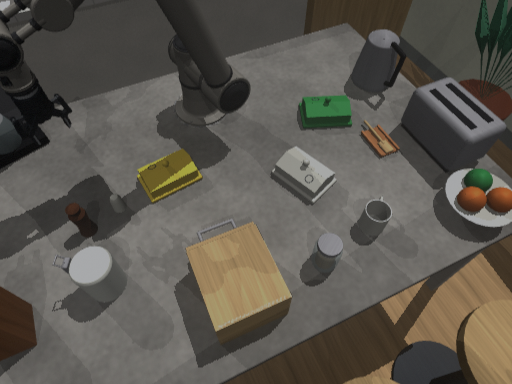

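View pics/top0.png

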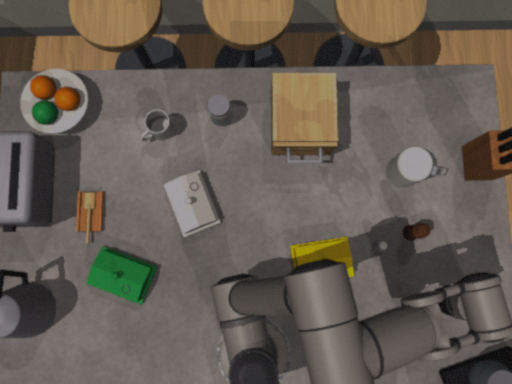

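The scene view shows the white dish at (304,175) with its ring at (309,179), the drawer unit at (238,278) and its handle at (217,230). The green dish (326,112) and the yellow one (170,175) are look-alikes. In the top view the dish is at (191,203), its ring at (193,187) and the handle at (305,155).

```bash
python3 - <<'E'
from h import *
import pickle
gs=pickle.load(open("g.pkl","rb"))
for n in gs:
    g=gs[n];P=cloud(g);hsv=cv2.cvtColor(g["im"],cv2.COLOR_RGB2HSV)
    # cabinet top by wood colour + height
    m=(hsv[...,1]>70)&(abs(P[...,2]-.15)<.012)&(hsv[...,0]<30)
    k,l,st,c=cv2.connectedComponentsWithStats(m.astype(np.uint8));i=1+st[1:,4].argmax();p=P[l==i]
    r=cv2.minAreaRect((p[:,:2]*1000).astype(np.float32));print(n,"cab top",r,np.median(p[:,2]),st[i])
    # handle
    ctr=np.array(r[0])/1000
    m=(P[...,2]>.095)&(P[...,2]<.135)&(P[...,0]<ctr[0]-.13)&(P[...,0]>ctr[0]-.2)&(abs(P[...,1]-ctr[1])<.1)
    p=P[m]; print("handle",len(p),p.mean(0),p.min(0),p.max(0))
    # dish
    u0=(191,203) if n=="top" else (304,175)
    m=(P[...,2]>.035)&(P[...,2]<.1)&(hsv[...,1]<60)
    k,l,st,c=cv2.connectedComponentsWithStats(m.astype(np.uint8));i=l[u0[1],u0[0]];p=P[l==i]
    r=cv2.minAreaRect((p[:,:2]*1000).astype(np.float32));print("dish lid",r,p[:,2].max(),st[i])
    kn=p[p[:,2]>.08];print("knob",kn.mean(0),len(kn))
    gray=cv2.cvtColor(g["im"],cv2.COLOR_RGB2GRAY)
    x,y,w,h=st[i][:4];print(x,y,w,h)
    cv2.imwrite(f"pics/d_{n}.png",cv2.resize(g["im"][y-6:y+h+6,x-6:x+w+6,::-1],None,fx=6,fy=6,interpolation=cv2.INTER_CUBIC))
a,b=[cv2.imread(f"pics/d_{n}.png") for n in gs]
H=max(a.shape[0],b.shape[0]);pad=lambda i:cv2.copyMakeBorder(i,0,H-i.shape[0],0,0,cv2.BORDER_CONSTANT)
o=np.hstack([pad(a),pad(b)]);print(o.shape,a.shape);cv2.imwrite("pics/dish.png",o)
E
```

```text
scene cab top ((751.870849609375, -169.5340576171875), (200.08470153808594, 235.205810546875), 88.83031463623047) 0.14954555084572185 [ 186  222  106  111 6807]
handle 185 [ 0.59901771 -0.16830542  0.11855249] [ 0.58774487 -0.22190531  0.11234508] [ 0.62136001 -0.11216482  0.12479864]
dish lid ((481.31536865234375, 195.27243041992188), (172.2611541748047, 115.7960205078125), 20.51322364807129) 0.094902728753258 [ 276  147   59   49 1495]
knob [0.48380884 0.19327126 0.08816543] 34
276 147 59 49
top cab top ((750.0140991210938, -169.29713439941406), (200.590576171875, 235.4223175048828), 88.8695297241211) 0.14987726749309038 [ 272   73   66   74 4669]
handle 151 [ 0.59605558 -0.16672366  0.11945271] [ 0.58665126 -0.22049586  0.10905082] [ 0.61997359 -0.11302486  0.12676271]
dish lid ((479.3535461425781, 195.8616943359375), (171.26205444335938, 110.47906494140625), 21.393259048461914) 0.0968097037704585 [ 165  171   51   62 1860]
knob [0.47892778 0.19507956 0.09042587] 38
165 171 51 62
(444, 804, 3) (366, 426, 3)
```

View pics/dish.png

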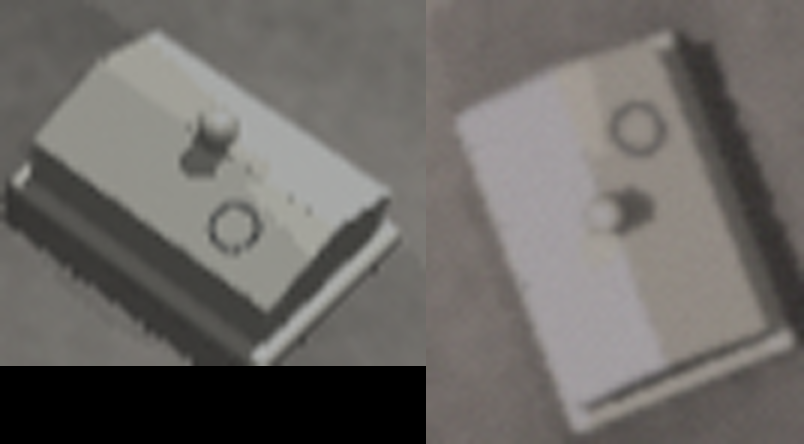

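The ring shows in both crops, on the dish's +x/-y slope: about (309,178.5) in the scene view and (194.5,186.5) in the top view. This dish is the white one, so it is the one meant. Next I move above the handle.

send_rows --deltas '[{"delta_pos": [8.18, 6.52, 0], "turn": [0, 0, 13.7]}, {"delta_pos": [8.18, 6.52, 0], "turn": [0, 0, 13.7]}, {"delta_pos": [8.18, 6.52, 0], "turn": [0, 0, 13.7]}, {"delta_pos": [8.18, 6.52, 0], "turn": [0, 0, 13.7]}, {"delta_pos": [8.18, 6.52, 0], "turn": [0, 0, 13.7]}, {"delta_pos": [8.18, 6.52, 0], "turn": [0, 0, 13.7]}, {"delta_pos": [8.18, 6.52, 0], "turn": [0, 0, 13.7]}, {"delta_pos": [8.18, 6.52, 0], "turn": [0, 0, 13.7]}, {"delta_pos": [8.18, 6.52, 0], "turn": [0, 0, 13.7]}, {"delta_pos": [8.18, 6.52, 0], "turn": [0, 0, 13.7]}]' --grip 40

```text
clock: 1.1
tcp_pos: [0.5756, -0.1786, 0.231]
orientation: [-2.241, -2.201, 0.0]
wrist_force: [0.9, -0.6, -0.1]
gripper_width: 0.04
grip_force: 0.0
```

```bash
python3 - <<'E'
from h import *
import pickle
s=arm.get_state();print(s["clock"],s["tcp_pos"].round(4) if hasattr(s["tcp_pos"],"round") else s["tcp_pos"],Ro.from_rotvec(s["orientation"]).as_matrix().round(3))
g=grab("wrist");save(g,"w1.png");P=cloud(g);print(g["W"].round(3))
m=(P[...,2]>.105)&(P[...,2]<.13)&(abs(P[...,0]-.592)<.014)&(abs(P[...,1]+.167)<.06)
p=P[m];print(len(p),p.mean(0),p.min(0),p.max(0)) if len(p) else 0
if len(p): print(np.polyfit(p[:,1],p[:,0],1))
gs=pickle.load(open("g.pkl","rb"))
print(onz(gs["scene"],309,178.5,.059),onz(gs["top"],194.4,186.5,.059))
# two-ray
o1,d1=ray(gs["scene"],309,178.5);o2,d2=ray(gs["top"],194.4,186.5)
A=np.c_[d1,-d2];t=np.linalg.lstsq(A,o2-o1,rcond=None)[0];print((o1+d1*t[0]),(o2+d2*t[1]))
E
```

```text
1.1 [ 0.5756 -0.1786  0.231 ] [[ 0.018  1.    -0.001]
 [ 1.    -0.018  0.   ]
 [ 0.    -0.001 -1.   ]]
[[ 1.    -0.018 -0.006  0.578]
 [-0.019 -0.963 -0.27  -0.11 ]
 [-0.001  0.27  -0.963  0.374]
 [ 0.     0.     0.     1.   ]]
1544 [ 0.59366191 -0.16489731  0.11903739] [ 0.58694811 -0.22191459  0.11401562] [ 0.60599197 -0.11326676  0.1218308 ]
[0.01267983 0.59575278]
[0.52807528 0.18385065 0.059     ] [0.5260391  0.18049128 0.059     ]
[0.52782461 0.18405446 0.0585652 ] [0.52621427 0.18062884 0.05788785]
```

View pics/w1.png

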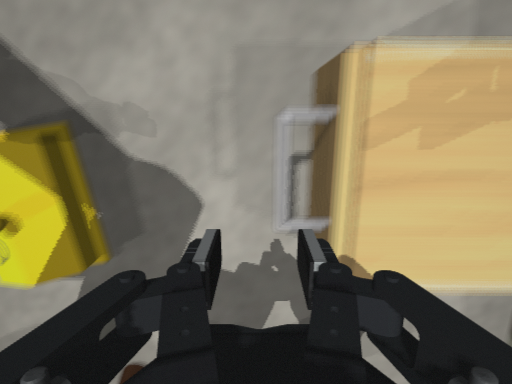

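The wrist view shows the bar handle running vertically at column 282, rows 110–230, in front of the drawer. The fingers straddle that column once shifted. I'll align, descend and grip the bar.

send_rows --deltas '[{"delta_pos": [0.34, 0.24, 0], "turn": [0, 0, 0]}, {"delta_pos": [0.34, 0.24, 0], "turn": [0, 0, 0]}, {"delta_pos": [0.34, 0.24, -1], "turn": [0, 0, 0]}, {"delta_pos": [0.34, 0.24, -1.8], "turn": [0, 0, 0]}, {"delta_pos": [0.34, 0.24, -2.4], "turn": [0, 0, 0]}, {"delta_pos": [0.34, 0.24, -2.7], "turn": [0, 0, 0]}, {"delta_pos": [0.34, 0.24, -2.7], "turn": [0, 0, 0]}]'

```text
clock: 1.85
tcp_pos: [0.5892, -0.1685, 0.0982]
orientation: [-2.241, -2.199, 0.002]
wrist_force: [-11.2, 4.8, 15.3]
gripper_width: 0.0396
grip_force: 9.5
```

send_rows --deltas '[{"delta_pos": [0, 0, 0], "turn": [0, 0, 0]}, {"delta_pos": [0, 0, 0], "turn": [0, 0, 0]}, {"delta_pos": [0, 0, 0], "turn": [0, 0, 0]}, {"delta_pos": [0, 0, 0], "turn": [0, 0, 0]}, {"delta_pos": [0, 0, 0], "turn": [0, 0, 0]}]' --grip 5 --force 20

```text
clock: 2.35
tcp_pos: [0.5911, -0.1691, 0.0968]
orientation: [2.242, 2.2, -0.001]
wrist_force: [-1.5, -1.4, 5.4]
gripper_width: 0.0091
grip_force: 19.6
```

send_rows --deltas '[{"delta_pos": [-0.2, 0, 0], "turn": [0, 0, 0]}, {"delta_pos": [-0.5, 0.01, 0], "turn": [0, 0, 0]}, {"delta_pos": [-0.9, 0.02, 0], "turn": [0, 0, 0]}, {"delta_pos": [-1.3, 0.03, 0], "turn": [0, 0, 0]}, {"delta_pos": [-1.7, 0.03, 0], "turn": [0, 0, 0]}, {"delta_pos": [-2.1, 0.04, 0], "turn": [0, 0, 0]}, {"delta_pos": [-2.5, 0.05, 0], "turn": [0, 0, 0]}, {"delta_pos": [-2.8, 0.06, 0], "turn": [0, 0, 0]}, {"delta_pos": [-3.1, 0.06, 0], "turn": [0, 0, 0]}, {"delta_pos": [-3.1, 0.06, 0], "turn": [0, 0, 0]}]'

```text
clock: 3.35
tcp_pos: [0.4349, -0.1661, 0.0968]
orientation: [2.242, 2.2, -0.002]
wrist_force: [-0.4, -3.0, 3.4]
gripper_width: 0.0092
grip_force: 20.2
```

send_rows --deltas '[{"delta_pos": [0, 0, 0], "turn": [0, 0, 0]}, {"delta_pos": [0, 0, 0], "turn": [0, 0, 0]}, {"delta_pos": [0, 0, 0], "turn": [0, 0, 0]}, {"delta_pos": [0, 0, 0], "turn": [0, 0, 0]}]' --grip 36

```text
clock: 3.75
tcp_pos: [0.4362, -0.165, 0.0959]
orientation: [-2.241, -2.2, 0.0]
wrist_force: [-1.9, 0.4, 0.2]
gripper_width: 0.0357
grip_force: 0.0
```

send_rows --deltas '[{"delta_pos": [0, 0, 0.8], "turn": [0, 0, 0]}, {"delta_pos": [0, 0, 1.8], "turn": [0, 0, 0]}, {"delta_pos": [0, 0, 2.8], "turn": [0, 0, 0]}, {"delta_pos": [0.6, 0, 3.6], "turn": [0, 0, 0]}, {"delta_pos": [1.4, 0, 4], "turn": [0, 0, 0]}, {"delta_pos": [2, 0, 4], "turn": [0, 0, 0]}, {"delta_pos": [2, 0, 4], "turn": [0, 0, 0]}, {"delta_pos": [2, 0, 4], "turn": [0, 0, 0]}]' --grip 60

```text
clock: 4.55
tcp_pos: [0.5364, -0.1649, 0.2953]
orientation: [-2.24, -2.201, 0.001]
wrist_force: [-0.2, -0.5, -0.4]
gripper_width: 0.0601
grip_force: 0.0
```

```bash
python3 - <<'E'
from h import *
import pickle
gs={n:grab(n) for n in("wrist","top","scene")};pickle.dump(gs,open("g2.pkl","wb"))
save(gs["wrist"],"w2.png")
im=gs["scene"]["im"][190:320,150:310];cv2.imwrite("pics/s2.png",cv2.resize(im[...,::-1],None,fx=4,fy=4,interpolation=cv2.INTER_CUBIC))
for n in gs:
    P=cloud(gs[n]); m=(P[...,2]>.1)&(P[...,2]<.135)&(abs(P[...,0]-.555)<.04)&(abs(P[...,1]+.168)<.075)
    k,l,st,c=cv2.connectedComponentsWithStats(m.astype(np.uint8))
    for i in range(1,k):
        if st[i,4]>20:
            p=P[l==i];print(n,st[i],c[i].round(1),p.mean(0).round(4),p.min(0).round(3),p.max(0).round(3))
E
```

```text
wrist [265 125  30  30 709] [279.1 139.5] [ 0.5591 -0.1265  0.1232] [ 0.544 -0.142  0.101] [ 0.575 -0.111  0.126]
wrist [262 190  31  31 754] [276.9 205.2] [ 0.5572 -0.2031  0.1127] [ 0.54  -0.225  0.1  ] [ 0.576 -0.188  0.121]
top [290 167   7  10  38] [293.7 172.4] [ 0.555  -0.1327  0.1222] [ 0.544 -0.14   0.111] [ 0.572 -0.121  0.129]
scene [219 207  11  13 114] [224.  212.7] [ 0.5641 -0.1268  0.1192] [ 0.544 -0.141  0.1  ] [ 0.577 -0.112  0.128]
scene [192 219  13  12 125] [198.  224.3] [ 0.564  -0.2071  0.1123] [ 0.546 -0.224  0.1  ] [ 0.578 -0.189  0.123]
```

View pics/w2.png

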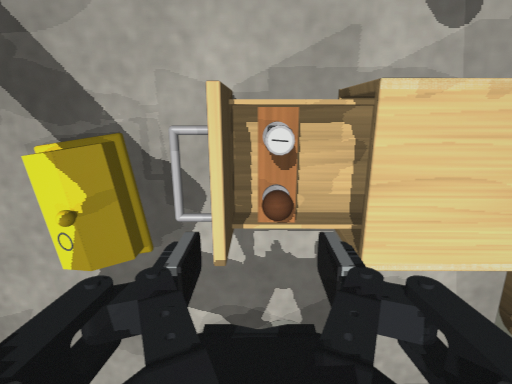

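The wrist view shows two candidates: a white dial cap at (279,139) in the +y hole, and a round dark brown head at (277,205). The white-capped one fits the thermometer, since the brown head is the stopper. I'll check an enlarged crop and the yaw of its square grip.

```bash
python3 - <<'E'
from h import *
import pickle
gs=pickle.load(open("g2.pkl","rb"))
a=cv2.resize(gs["wrist"]["im"][110:230,240:320],None,fx=5,fy=5,interpolation=cv2.INTER_CUBIC)
b=cv2.resize(gs["scene"]["im"][195:245,180:240],None,fx=6.6,fy=6.6,interpolation=cv2.INTER_CUBIC)
b=cv2.copyMakeBorder(b,0,600-b.shape[0],0,0,cv2.BORDER_CONSTANT)[:600,:396]
cv2.imwrite("pics/c2.png",np.hstack([a,b])[...,::-1])
g=gs["wrist"];print(onz(g,279,139.5,.124),onz(g,277,205,.119),g["F"])
hsv=cv2.cvtColor(g["im"],cv2.COLOR_RGB2HSV);P=cloud(g)
# ring-line orientation on the dial
sub=cv2.cvtColor(g["im"],cv2.COLOR_RGB2GRAY)[125:155,265:295]
v,u=np.where((sub<110)&(np.hypot(*(np.mgrid[:30,:30]-14.5))<11));print(len(u))
if len(u)>4:print(cv2.fitLine(np.c_[u,v].astype(np.float32),cv2.DIST_L2,0,.01,.01).ravel())
m=(abs(P[...,0]-.559)<.035)&(abs(P[...,1]+.1265)<.03)&(P[...,2]>.07)&(P[...,2]<.113)
p=P[m];print(len(p),p.min(0),p.max(0))
E
```

```text
[ 0.55894339 -0.12635929  0.124     ] [ 0.55695929 -0.20083129  0.119     ] 293.1156139160599
19
[ 0.9974201   0.07178547 15.052631   15.315789  ]
120 [ 0.54251754 -0.13763821  0.07022851] [ 0.5732268  -0.11007371  0.11249491]
```

View pics/c2.png

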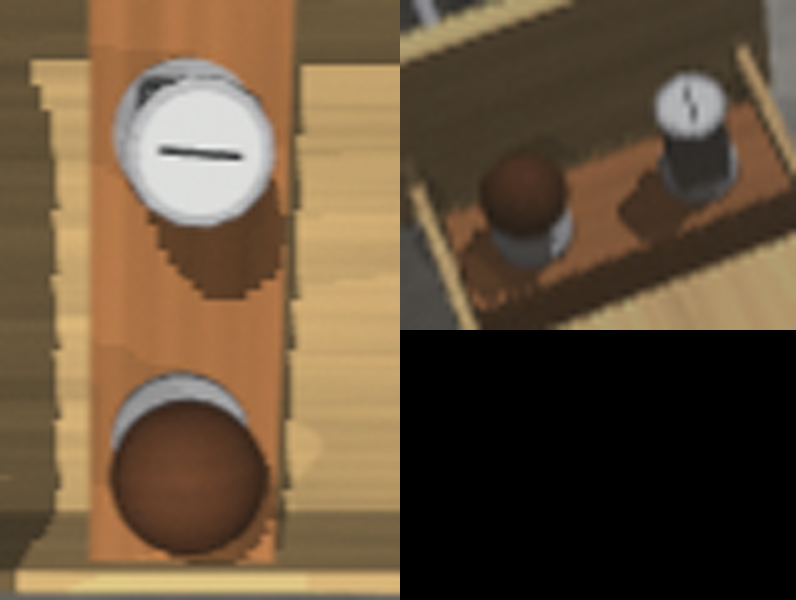

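The crop confirms it: white dial cap on a dark square grip (right panel, 690,130) and a round wooden head at (525,190). The white-capped one is the thermometer. The dial line and grip lie about 5° off world x. I'll move over it, descend and grip.

send_rows --deltas '[{"delta_pos": [0.45, 0.77, -0.4], "turn": [0, 0, -0.7]}, {"delta_pos": [0.45, 0.77, -0.8], "turn": [0, 0, -0.7]}, {"delta_pos": [0.45, 0.77, -1.6], "turn": [0, 0, -0.7]}, {"delta_pos": [0.45, 0.77, -2.4], "turn": [0, 0, -0.7]}, {"delta_pos": [0.45, 0.77, -3.1], "turn": [0, 0, -0.7]}, {"delta_pos": [0.45, 0.77, -3.6], "turn": [0, 0, -0.7]}, {"delta_pos": [0.45, 0.77, -4], "turn": [0, 0, -0.7]}, {"delta_pos": [0.45, 0.77, -4.25], "turn": [0, 0, -0.7]}, {"delta_pos": [0.45, 0.77, -4.35], "turn": [0, 0, -0.7]}, {"delta_pos": [0.45, 0.77, -4.35], "turn": [0, 0, -0.7]}]' --grip 56

```text
clock: 5.7
tcp_pos: [0.5583, -0.1268, 0.0785]
orientation: [-2.308, -2.13, 0.001]
wrist_force: [0.1, -0.2, 0.1]
gripper_width: 0.0558
grip_force: 0.0
```

send_rows --deltas '[{"delta_pos": [0, 0, 0], "turn": [0, 0, 0]}, {"delta_pos": [0, 0, 0], "turn": [0, 0, 0]}, {"delta_pos": [0, 0, 0], "turn": [0, 0, 0]}, {"delta_pos": [0, 0, 0], "turn": [0, 0, 0]}, {"delta_pos": [0, 0, 0], "turn": [0, 0, 0]}, {"delta_pos": [0, 0, 0], "turn": [0, 0, 0]}]' --grip 15 --force 50

```text
clock: 6.3
tcp_pos: [0.5593, -0.1269, 0.0794]
orientation: [2.307, 2.131, 0.001]
wrist_force: [-2.5, 0.5, 5.2]
gripper_width: 0.027
grip_force: 51.9
```

send_rows --deltas '[{"delta_pos": [0, 0, 0.2], "turn": [0, 0, 0]}, {"delta_pos": [0, 0, 0.6], "turn": [0, 0, 0]}, {"delta_pos": [0, 0, 1.1], "turn": [0, 0, 0]}, {"delta_pos": [0, 0, 1.7], "turn": [0, 0, 0]}, {"delta_pos": [0, 0, 2.4], "turn": [0, 0, 0]}, {"delta_pos": [0, 0, 3.1], "turn": [0, 0, 0]}, {"delta_pos": [0, 0, 3.6], "turn": [0, 0, 0]}, {"delta_pos": [0, 0, 3.8], "turn": [0, 0, 0]}, {"delta_pos": [0, 0, 3.8], "turn": [0, 0, 0]}, {"delta_pos": [0, 0, 3.8], "turn": [0, 0, 0]}]'

```text
clock: 7.3
tcp_pos: [0.5583, -0.1266, 0.2673]
orientation: [-2.306, -2.13, 0.002]
wrist_force: [0.5, 1.0, -1.3]
gripper_width: 0.0267
grip_force: 53.1
```

```bash
python3 - <<'E'
from h import *
import pickle
s=arm.get_state();print(s["tcp_pos"],s["gripper_width"],s["grip_force"],s["wrist_force"])
gs={n:grab(n) for n in("wrist","top","scene")};pickle.dump(gs,open("g3.pkl","wb"))
w=gs["wrist"]["im"]; g=gs["scene"]
p=g["W"][:3,:3].T@(np.array(s["tcp_pos"])-g["W"][:3,3]);u=int(p[0]/p[2]*g["F"]+g["c"][0]);v=int(p[1]/p[2]*g["F"]+g["c"][1]);print(u,v)
b=cv2.resize(g["im"][v-45:v+45,u-40:u+35],None,fx=4.2,fy=4.2,interpolation=cv2.INTER_CUBIC)
a=w[:378,60:460] 
cv2.imwrite("pics/c3.png",np.hstack([a,b])[...,::-1])
E
```

```text
[ 0.55830209 -0.12657708  0.26732668] 0.026697946790486884 53.149560168385506 [ 0.52508988  0.99098939 -1.29333092]
218 181
```

View pics/c3.png

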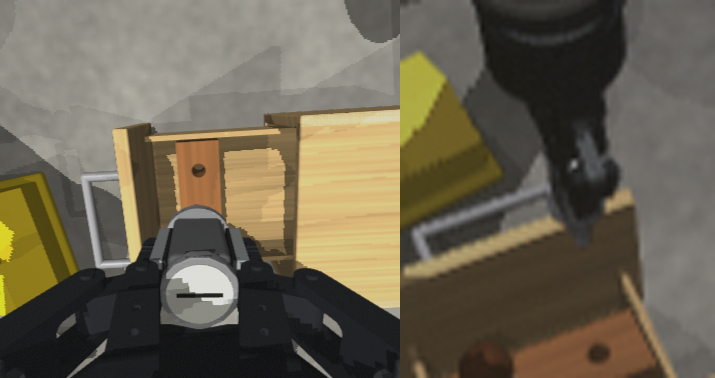

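The wrist view shows the thermometer in the gripper, with the dial at (260,290) of the full frame and its line square to the fingers, and the empty holder hole. The drawer is open and the stopper is still in place. I'll move near the dish for a wrist view of the ring.

send_rows --deltas '[{"delta_pos": [-0.1, 0.6, 0], "turn": [0, 0, 0]}, {"delta_pos": [-0.2, 1.3, 0], "turn": [0, 0, 0]}, {"delta_pos": [-0.3, 2.1, 0], "turn": [0, 0, 0]}, {"delta_pos": [-0.4, 2.9, 0], "turn": [0, 0, 0]}, {"delta_pos": [-0.5, 3.6, 0], "turn": [0, 0, 0]}, {"delta_pos": [-0.6, 4.2, 0], "turn": [0, 0, 0]}, {"delta_pos": [-0.6, 4.5, 0], "turn": [0, 0, 0]}, {"delta_pos": [-0.6, 4.5, 0], "turn": [0, 0, 0]}, {"delta_pos": [-0.6, 4.5, 0], "turn": [0, 0, 0]}]'

```text
clock: 8.35
tcp_pos: [0.529, 0.0977, 0.2683]
orientation: [2.308, 2.132, -0.002]
wrist_force: [-0.3, -0.1, -0.8]
gripper_width: 0.0266
grip_force: 53.1
```

```bash
python3 - <<'E'
from h import *
import pickle
s=arm.get_state();print(s["tcp_pos"],s["gripper_width"],s["wrist_force"],s["q"])
g=grab("wrist");pickle.dump((s,g),open("g4.pkl","wb"));save(g,"w4.png");P=cloud(g)
# ring: dark ellipse on the bright lid
def fit(im):
    gr=cv2.cvtColor(im,cv2.COLOR_RGB2GRAY);th=cv2.adaptiveThreshold(gr,255,0,1,21,12)
    cs,_=cv2.findContours(th,cv2.RETR_LIST,cv2.CHAIN_APPROX_NONE)
    return [cv2.fitEllipse(c) for c in cs if 25<len(c)<300]
pr=g["W"][:3,:3].T@(np.array([.527,.182,.059])-g["W"][:3,3]);print("pred",pr[:2]/pr[2]*g["F"]+g["c"])
p0=pr[:2]/pr[2]*g["F"]+g["c"]
for e in fit(g["im"]):
    if np.hypot(*(np.array(e[0])-p0))<15: print(np.round(e[0],2),np.round(e[1],1),onz(g,*e[0],.059))
# dish pose from depth
R=Ro.from_rotvec(s["orientation"]).as_matrix();t=s["tcp_pos"]
hsv=cv2.cvtColor(g["im"],cv2.COLOR_RGB2HSV)
m=(abs(P[...,0]-.527)<.03)&(abs(P[...,1]-.182)<.03)&(P[...,2]>.05)&(P[...,2]<.072)
dx=np.array([.934,.357]);yl=(P[...,:2]-[.48,.1955])@np.array([-.357,.934])
q=P[m&(yl<-.006)&(yl>-.05)];A=np.c_[q[:,:2],np.ones(len(q))]
for _ in range(3):
    k=np.linalg.lstsq(A,q[:,2],rcond=None)[0];r=abs(q[:,2]-A@k);A,q=A[r<.003],q[r<.003]
n=np.array([-k[0],-k[1],1]);n/=np.linalg.norm(n);print("plane",len(q),n,np.degrees(np.arccos(n[2])),"az",np.degrees(np.arctan2(n[1],n[0])),"z at spot",k@[.527,.182,1])
kn=P[(P[...,2]>.082)&(P[...,2]<.1)&(abs(P[...,0]-.48)<.03)&(abs(P[...,1]-.195)<.03)];print("knob",len(kn),kn.mean(0) if len(kn) else 0)
# lid outline
m=(P[...,2]>.044)&(P[...,2]<.1)&(hsv[...,1]<70)&(abs(P[...,0]-.48)<.13)&(abs(P[...,1]-.195)<.12)
kk,l,st,c=cv2.connectedComponentsWithStats(m.astype(np.uint8));i=1+st[1:,4].argmax();print(st[i],cv2.minAreaRect((P[l==i][:,:2]*1000).astype(np.float32)))
# collar/cap in tool frame
T=(P-t)@R
b=(abs(T[...,0])<.06)&(abs(T[...,1])<.022)&(T[...,2]>-.06)&(T[...,2]<.03)
for lo,hi in((-.056,-.034),(-.002,.03)):
    z=T[b&(T[...,2]>lo)&(T[...,2]<hi)];print("tool z",lo,hi,len(z),z.mean(0) if len(z) else 0, np.percentile(z,[2,98],axis=0) if len(z) else 0)
E
```

```text
[0.52899823 0.09768432 0.26828837] 0.026572669472374043 [-0.33906238 -0.09639994 -0.79823006] [ 4.04980398e-02  3.40504993e-01  1.42275079e+00 -6.93106375e-04
  1.37907010e+00  1.19817270e-01]
pred [250.6704183   96.33431793]
[252.12  96.96] [19.8 20.9] [0.52858945 0.18118557 0.059     ]
[252.21  96.81] [24.7 25.3] [0.52870932 0.18134075 0.059     ]
plane 2267 [ 0.12380071 -0.31890929  0.93966496] 20.004632541081094 az -68.78376808540038 z at spot 0.059597417229215556
knob 363 [0.4813224  0.19415842 0.09037027]
[  123     5   173   157 15053] ((479.83013916015625, 194.82345581054688), (170.42709350585938, 110.3815689086914), 21.101829528808594)
tool z -0.056 -0.034 6524 [ 0.00451842  0.00030184 -0.04412654] [[-0.01268826 -0.0200502  -0.05440748]
 [ 0.01548031  0.02016628 -0.03516095]]
tool z -0.002 0.03 837 [ 0.0136343  -0.00025089  0.00615932] [[ 0.00696338 -0.01516232 -0.00164615]
 [ 0.01783253  0.01461498  0.012666  ]]
```

View pics/w4.png

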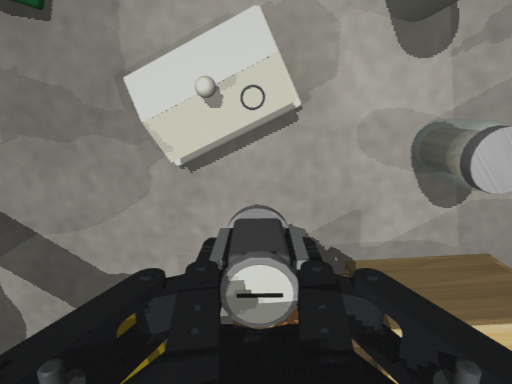

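The wrist view shows the ring at (252,97) and the knob at (205,86), which puts the spot at (0.5285, 0.181, 0.059) with the slope tilted 20.0°. I'll tilt and move to a 30 mm standoff along the normal.

send_rows --deltas '[{"delta_pos": [0.1, 0.3, -0.2], "turn": [0.93, 0.36, 0]}, {"delta_pos": [0.21, 0.7, -0.6], "turn": [1.86, 0.72, 0]}, {"delta_pos": [0.21, 1.0, -1.1], "turn": [2.8, 1.08, 0]}, {"delta_pos": [0.21, 1.1, -1.6], "turn": [3.73, 1.45, 0]}, {"delta_pos": [0.21, 1.1, -2.1], "turn": [3.73, 1.45, 0]}, {"delta_pos": [0.21, 1.1, -2.4], "turn": [3.73, 1.45, 0]}, {"delta_pos": [0.21, 1.1, -2.5], "turn": [3.73, 1.45, 0]}, {"delta_pos": [0.21, 1.1, -2.5], "turn": [3.73, 1.45, 0]}, {"delta_pos": [0.21, 1.1, -2.5], "turn": [3.73, 1.45, 0]}]'

```text
clock: 9.3
tcp_pos: [0.5401, 0.1527, 0.1447]
orientation: [-2.066, -1.908, -0.184]
wrist_force: [-0.0, 0.6, -1.3]
gripper_width: 0.0268
grip_force: 53.3
```

```bash
cat > st.py <<'E'
from h import *
n=np.array([.1238,-.3189,.9397]);S=np.array([.5285,.1813,.0592])
fs=[];ts=[]
for i in range(12):
    g=grab("scene");s=arm.get_state();fs.append(s["wrist_force"]);ts.append(s["tcp_pos"])
R=Ro.from_rotvec(s["orientation"]).as_matrix();t=np.mean(ts,0)
print("t",t,"clock",s["clock"],"axis err deg",np.degrees(np.arccos(-R[:,2]@n)),-R[:,2])
print("tcp dist along n",(t-S)@n,"axis hit offset mm",1000*((t-S)-((t-S)@n)/(-R[:,2]@n)*-R[:,2]))
print("force",np.mean(fs,0),np.std(fs,0)/12**.5,"Fn",np.mean(fs@n if 0 else np.array(fs)@n),s["gripper_width"],s["grip_force"])
E
python3 st.py
```

```text
t [0.5396423  0.15320425 0.14437603] clock 9.9 axis err deg nan [ 0.12390468 -0.31887179  0.93966399]
tcp dist along n 0.0903790653944912 axis hit offset mm [-0.05575971  0.72272726  0.25261336]
force [ 0.05993816  0.22141477 -1.17128588] [0.13295946 0.12732793 0.10099703] Fn -1.1638461679153946 0.0264262891555271 53.34492400288582st.py:7: RuntimeWarning: invalid value encountered in arccos
  print("t",t,"clock",s["clock"],"axis err deg",np.degrees(np.arccos(-R[:,2]@n)),-R[:,2])
```

send_rows --deltas '[{"delta_pos": [-0.03, 0.06, -0.2], "turn": [0, 0, 0]}, {"delta_pos": [-0.05, 0.13, -0.4], "turn": [0, 0, 0]}, {"delta_pos": [-0.06, 0.16, -0.5], "turn": [0, 0, 0]}, {"delta_pos": [-0.07, 0.18, -0.56], "turn": [0, 0, 0]}, {"delta_pos": [-0.08, 0.2, -0.61], "turn": [0, 0, 0]}, {"delta_pos": [-0.085, 0.21, -0.65], "turn": [0, 0, 0]}, {"delta_pos": [-0.09, 0.22, -0.68], "turn": [0, 0, 0]}, {"delta_pos": [-0.09, 0.22, -0.7], "turn": [0, 0, 0]}, {"delta_pos": [-0.09, 0.22, -0.7], "turn": [0, 0, 0]}, {"delta_pos": [-0.09, 0.22, -0.7], "turn": [0, 0, 0]}]'

```text
clock: 10.9
tcp_pos: [0.535, 0.1642, 0.1091]
orientation: [-2.065, -1.907, -0.182]
wrist_force: [-0.5, -0.9, 1.5]
gripper_width: 0.0267
grip_force: 53.7
```

```bash
python3 st.py; python3 st.py | tail -1; python3 - <<'E'
from h import *
import pickle
g=grab("wrist");s=grab("scene");a=g["im"][60:360,60:460];b=cv2.resize(s["im"][125:200,265:345],None,fx=4,fy=4,interpolation=cv2.INTER_CUBIC)
cv2.imwrite("pics/c5.png",np.hstack([a,b])[...,::-1])
E
```

```text
t [0.53497036 0.16422003 0.10892127] clock 11.5 axis err deg nan [ 0.12380266 -0.31893705  0.93965529]
tcp dist along n 0.05297091198205838 axis hit offset mm [-0.08738072 -0.18608716 -0.05163931]
force [-0.33967761  0.12193365  0.98274215] [0.11745081 0.09275539 0.13238133] Fn 0.8425460677024413 0.026798665501998505 53.602641597390175
force [-0.32365648  0.24214463  1.17178315] [0.15559336 0.12739553 0.12424747] Fn 0.9838360259417168 0.026885363832794766 53.5386648774147st.py:7: RuntimeWarning: invalid value encountered in arccos
  print("t",t,"clock",s["clock"],"axis err deg",np.degrees(np.arccos(-R[:,2]@n)),-R[:,2])
st.py:7: RuntimeWarning: invalid value encountered in arccos
  print("t",t,"clock",s["clock"],"axis err deg",np.degrees(np.arccos(-R[:,2]@n)),-R[:,2])
```

View pics/c5.png

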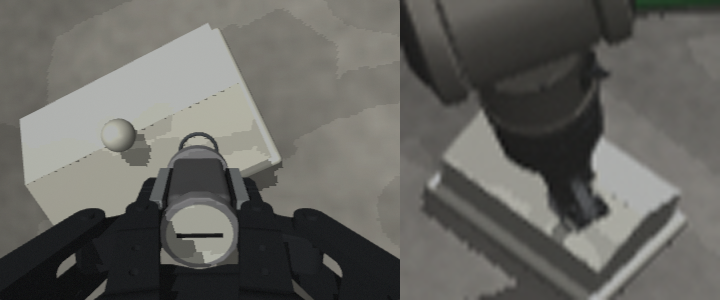

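The wrist crop shows the ring's far rim centred just past the collar at (199,140) and the dish where it was. The normal force rose by about 2.05 N, so the tip is about halfway in and centred. I'll hand it in.

```bash
python3 -c "
from bench import arm
print(arm.finish_job())"
```

```text
the job is handed in; nothing more can be done
None
```

The job is handed in: the drawer is open about 155 mm, and the gripper is still holding the thermometer square to the slope, tip within about 1 mm of the ring's centre by my measurements and pressed in about 6 mm, roughly halfway.

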